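# Pack the hinged-leaf drill jig to a new housing and close the leaf level

## Task

The housing in the drill jig is a new height, so find out how high its top stands, and lay on it, stacked squarely under the pressure bar, the packers from the mat that best fill the gap so that the leaf will come to rest level. Then swing the open leaf over and lower it gently onto the packers, never letting it drop, and let go. Leave the other packers flat on their mat and do not disturb the other things on the bench.

Things in the scene. Friction and masses are not known exactly. Their poses are not given: they have to be found in the camera images.
- jig: hinged-leaf drill jig fixed to the bench: dark steel base 140 (x) x 260 (y) x 14 mm, origin on the bench, the base reaching from jig y = -135 to +125 mm; its yaw varies, so use its axes. Two grey hinge lugs, 119 mm tall, stand at jig y = +95, x = 55 to 69 mm either side, a back stop plate, 152 mm tall, behind them. Two steel rest studs, 71 mm tall, stand beside the housing at jig x = +-58, y = -44 mm
- nest (a point): point on the bench plane (z = 0) under the middle of the grey finned housing fixed in the jig (jig x = 0, y = -13 mm). The housing's flat level top, 100 x 100 mm, stands somewhere between 44 and 56 mm above the bench, different every time and not reported: feel for it
- seat (a point): point on the bench plane (z = 0) straight below the pressure bar of the closed leaf (jig x = 0, y = -5 mm), axes as the jig's. The packers belong on top of the housing, centred above this point, their long side along the jig's x axis. The best packing is two packers; in the worst case it still leaves the leaf 0.015 rad off level
- hinge (a point): middle of the leaf's hinge axis (jig x = 0, y = +95 mm, z = 105 mm), axes as the jig's; the hinge runs along x
- leaf (a joint): angle of the aluminium leaf in rad: 0 = level, pointing from the hinge to the jig's -y side over the housing; pi/2 = upright; 1.95 = leaning back on its stop, beyond upright, where it starts. It swings easily and drops under its own weight (0.4 to 0.6 kg); with too little packing it goes on down to the rest studs at -0.20
- pressure_bar (a point): lowest point of the black rubber pressure bar (round, 24 mm thick, 80 mm long along x) under the leaf, 100 mm from the hinge. With the leaf level it is 85 mm above the bench: that is the height to pack up to. Packing 1 mm too high or low tips the leaf by 0.010 rad. Its axes turn with the leaf
- nose_bar (a point): middle of the dark round grip bar at the leaf's free end, 12 mm thick, parallel to the hinge and 190 mm from it, 82 mm clear length between two side arms, 38 mm clear between bar and the edge of the leaf plate (plate 106 wide, 10 mm thick). Its axes turn with the leaf
- mat: black rubber mat, 300 (x) x 270 (y) x 3 mm, fixed on the bench, origin at the middle of its underside; the four packers lie on it
- packer_green_centre (a point): centre of the green packer, a flat plastic plate 110 x 40 x 12 mm thick, loose, lying flat on the mat; its x axis runs along its length, z up
- packer_blue_centre (a point): centre of the blue packer, a flat plastic plate 110 x 40 x 15 mm thick, loose, lying flat on the mat; its x axis runs along its length, z up
- packer_yellow_centre (a point): centre of the yellow packer, a flat plastic plate 110 x 40 x 18 mm thick, loose, lying flat on the mat; its x axis runs along its length, z up
- packer_red_centre (a point): centre of the red packer, a flat plastic plate 110 x 40 x 24 mm thick, loose, lying flat on the mat; its x axis runs along its length, z up
- jar_mid (a point): white plastic jar, 56 mm across, 62 mm tall, standing; point on its axis half-way up
- flask_mid (a point): brown glass bottle with black cap, 48 mm across, 115 mm tall, standing; point on its axis half-way up
- driver_mid (a point): screwdriver with orange handle, 170 mm long, lying; point near its middle
- brush_mid (a point): brush, 160 mm long, lying; point near its middle
- spare_housing_mid (a point): second grey finned housing, 100 x 100 x 42 mm, standing loose beyond the jig; point at its centre. Not part of this job; its height says nothing about the one in the jig
- scraper_mid (a point): scraper with wooden handle and steel blade, 165 mm long, lying; point near its middle
Things that resemble listed ones, but are neither listed nor needed, are in the scene too. Of the things that look like the part that bears packer_green_centre, take the one that is farthest to the robot's right at the start. There is more than one size of the part that bears packer_red_centre; the job needs the larger.

How it is judged:
By the outcome, as a careful person would: the job done as asked, in the order asked, and still so for the second after the job is handed in, with the robot touching nothing.
It also fails if it takes over 72 s, if anything falls off the work surface, if the arm or the gripper's body presses on something with over 40 N, if the wrist force passes 120 N, or if a joint passes its speed limit or range.

## Robot

A 6-joint arm with a two-finger parallel gripper is mounted at the origin on the work surface. World frame = base frame: x ahead of the robot, y to its left, z up, the work surface at z = 0. Lengths are in m, angles in degrees, forces in N, time in s.
With the tool pointing down it reaches from about 0.35 to 0.875 m from the base axis. Payload 4.2 kg.
Tool frame: the origin (TCP) lies on the centre line of the jaws, within the pads' length; the fingertips stand 19 mm ahead of it and the grasp point (between the pads) is the TCP; x points along the fingers, y is the direction in which the jaws open and shut, and the axes are right-handed (so a half turn about x gives the same grasp; the last joint's range is limited). The gripper opens to 87 mm and grips with 3 to 60 N. Pads are 19 mm wide; open, the fingers measure 117 mm over their backs; the gripper's body (75 mm by 190 mm) begins 51 mm behind the grasp point.
Start: joints at [83.915, 22.042, 0.453, 0, -68.411, -14.817], TCP at [0.223, 0.584, 0.242] pointing down, gripper open.
Joint ranges: [-179.83, 179.83], [-69.29, 118.12], [-61.27, 80.66], [-181.25, 117.63], [-171.15, -9.14], [-177.46, 177.46]. Speed limits (degrees/s): [159.86, 159.86, 180, 180, 180, 180].

## Interface

Orientations are given as a 3x3 rotation matrix whose columns are the frame's x, y, z axes.
In Python, from station import * gives the robot as it stands.
- The arm moves only by the shell command python3 -m creep 'ROWS'. ROWS is JSON, a list of rows, each a list of 5 numbers: the opening, from 0 (shut) to 1 (fully open), then the shift along the world's x, y, z in mm, then the turn about the world's z in rad. In form: [[jaw, x, y, z, turn], ...]. A call has exactly 8 rows; each row is the pose to reach, as a shift and turn from the pose measured when the call began; what a row does not reach only later rows make up. A row lasts 1/10 s, in which the tool goes at most 50 mm and 8.59 degrees, less where a joint would pass 70% of its speed; a pose out of reach is approached as far as the arm can. A call with a gripper value outside its range is refused whole. The fingers move at their own pace and stop on an object; the grip force is fixed at half the most. Time passes only in rows, so rows that repeat a pose let the fingers close, or fill a call up. It gives the time, the measured TCP pose, the force and the opening at its end, in the units of the state.
- sense(): the state, without advancing time (a new reading comes with each control period).
- capture(name): name is "scene" or "top"; returns a dict with "image" (384x512x3 uint8, blue, green, red), "z_map" (384x512 float32, m along the optical axis (not along the pixel's ray), 0 where there is no reading), "mtx" (3x3 intrinsics, pixels), "eye" and "attitude" of the camera in the world. Camera axes: x right, y up, looking along -z (the intrinsics and any distortion apply to the point x, -y, -z); pixel columns grow to the right and rows downward; lengths in m; the calibration is good to about 2 mm. A picture is of the moment at which its call begins.
- finish_job(): hands the job in, once; it reports no verdict.
Trained networks look in a picture, given as the dict that the camera call returned (one of the last four; its "shot" number tells which), for a name from the list of things; names that differ only in an ending like _2 or _b are one class to them, and where a whole thing is asked for, a point or a joint stands for the part that bears it (a point fixed in the world has none). Each returns a list of dicts, best first, with "confidence" (0 to 1); they miss things now and then, are a little off and sometimes report something else, mostly with a low value. They report only what shows in the picture. A call takes as long as a camera call. They do not tell look-alikes from the thing itself.
- look_for(picture, thing): "box" ([left, top, right, bottom] in pixels, round what is visible of it).
- mark_of(picture, thing): "centre" ([column, row] in pixels: a listed point, or the origin of a listed thing).
The state is a dict: "time_s": time; "joints": joint angles; "joint_velocities": joint speeds; "effort": joint torques, N m; "tcp_pos": TCP position; "ee_rot": TCP orientation; "wrist_force": force on the tool from outside, world axes, zero at the start; "moment": the same for the moment, N m; "gripper_width": opening from 0.0 (shut) to 1.0 (fully open).
Only numpy, scipy, OpenCV 4.12 (cv2) and the standard library are available. Lean on these libraries where they do the work, as an engineer would, in place of code of your own. Each camera call takes 0.05 s, during which the arm holds its last target.

## Working session

There is one attempt and no reset: what is moved stays moved. The work goes in short steps, Python scripts to look and compute and a shell command to move; the robot and the scene stay as the last step left them, time stands still between calls to the robot, and variables do not carry over. Pictures are saved under pics/ and viewed, and the job is handed in when it is done.

```bash
ls -la; mkdir -p pics; cat > h.py <<'E'
from station import *
import numpy as np, cv2
def P(c,u,v,z=None):
    """pixel->world: via depth, or at plane z"""
    K=np.array(c["mtx"]);R=np.array(c["attitude"]);e=np.array(c["eye"])
    d=np.array([(u-K[0,2])/K[0,0],-(v-K[1,2])/K[1,1],-1.0])
    if z is None:
        r=c["z_map"][int(round(v)),int(round(u))]; return e+R@(d*r)
    w=R@d; return e+w*(z-e[2])/w[2]
def cloud(c):
    K=np.array(c["mtx"]);R=np.array(c["attitude"]);e=np.array(c["eye"])
    h,w=c["z_map"].shape;u,v=np.meshgrid(np.arange(w),np.arange(h))
    d=np.stack([(u-K[0,2])/K[0,0],-(v-K[1,2])/K[1,1],-np.ones_like(u,float)],-1)*c["z_map"][...,None]
    return e+d@R.T
def save(c,n): cv2.imwrite("pics/"+n,c["image"])
E
python3 - <<'E'
from h import *
s=sense()
for k in s: print(k,s[k])
import pickle
for n in ("scene","top"):
    c=capture(n); save(c,n+"0.png"); pickle.dump(c,open(n+"0.pkl","wb"))
    print(n,{k:c[k] for k in c if k not in("image","z_map")})
E
```

```text
total 12
drwxr-xr-x  3 agent agent 4096 Dec  7 01:28 .
drwxr-xr-x 23 root  root  4096 Dec  7 01:28 ..
drwxr-xr-x  2 agent agent 4096 Dec  7 01:28 pics
time_s 0.0
joints [ 8.39158385e+01  2.20902958e+01  3.78562513e-01 -2.85075765e-02
 -6.84104607e+01 -1.48156569e+01]
joint_velocities [-9.13144039e-02 -4.80738861e-02  8.12773349e-05 -2.06830086e-02
  5.09383181e-03 -9.49701572e-02]
effort [ 1.63079236e-03 -3.90667176e+01  1.87400079e+01  4.21957567e+00
  1.09988110e-02 -1.77653769e-04]
tcp_pos [0.22275057 0.58335084 0.24045739]
ee_rot [[-6.86075892e-04 -3.56905777e-01 -9.34140137e-01]
 [-2.07159523e-03 -9.34137845e-01  3.56906423e-01]
 [-9.99997619e-01  2.18002514e-03 -9.84748488e-05]]
wrist_force [ 0.93746337 -0.76369311 -0.2040697 ]
moment [ 0.00719614 -0.03420638 -0.00396287]
gripper_width 1.0008089845471155
scene {'mtx': array([[484.68326395,   0.        , 249.23317444],
       [  0.        , 484.68326395, 199.0075202 ],
       [  0.        ,   0.        ,   1.        ]]), 'eye': array([ 1.25803709, -0.28174364,  1.21569809]), 'attitude': array([[ 0.30170096, -0.79852115,  0.52090354],
       [ 0.95331654,  0.24532539, -0.17607675],
       [ 0.01281014,  0.54970849,  0.83525833]]), 'shot': 1}
top {'mtx': array([[399.0496472 ,   0.        , 256.30287914],
       [  0.        , 399.0496472 , 189.24913538],
       [  0.        ,   0.        ,   1.        ]]), 'eye': array([ 0.36903234, -0.0675375 ,  1.13908629]), 'attitude': array([[-0.00417261,  0.98931976, -0.14570172],
       [-0.99980637, -0.00692932, -0.01841781],
       [-0.01923072,  0.14559666,  0.98915711]]), 'shot': 2}
```

View pics/scene0.png

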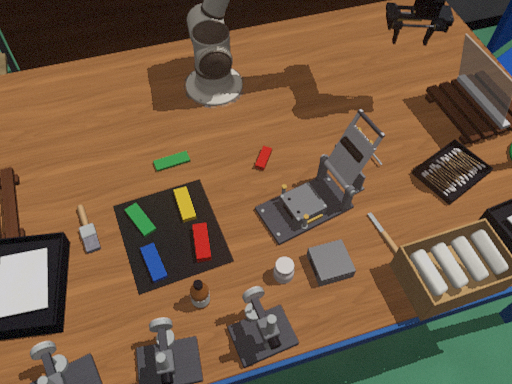

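View pics/top0.png

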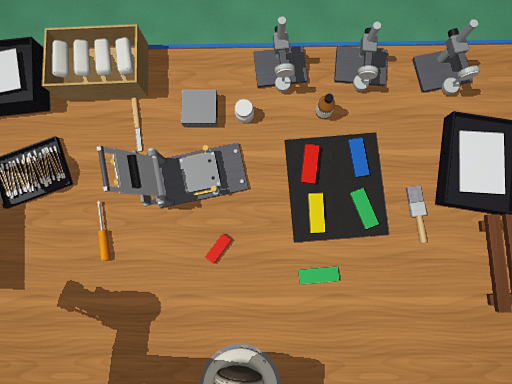

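The top view shows the jig at about (195,172), hinge to the left at about (155,178), leaf leaning left. The mat is at (337,187), with red at (311,163), blue (359,158), yellow (317,212) and green (364,209). The look-alikes are off the mat: small red at (218,248) and green at (318,275).

```bash
python3 - <<'E'
from h import *
names=["jig","nest","seat","hinge","leaf","pressure_bar","nose_bar","mat","packer_green_centre","packer_blue_centre","packer_yellow_centre","packer_red_centre"]
hz=dict(jig=0,nest=0,seat=0,hinge=.105,pressure_bar=None,nose_bar=None,mat=0,packer_green_centre=.009,packer_blue_centre=.0105,packer_yellow_centre=.012,packer_red_centre=.015)
print(sense()["time_s"])
cs={n:capture(n) for n in("scene","top")}
for t in names:
    for n,c in cs.items():
        try: m=mark_of(c,t)
        except Exception as e: print(t,n,e); continue
        for q in m[:3]:
            u,v=q["centre"]; z=hz.get(t)
            pd=P(c,u,v); pz=P(c,u,v,z) if z is not None else None
            print(t,n,round(q["confidence"],2),np.round([u,v],1),"depth",np.round(pd,4),"plane",None if pz is None else np.round(pz,4))
print(sense()["time_s"])
E
```

```text
0.1
jig scene 0.75 [304.8 206.2] depth [0.6    0.109  0.0481] plane [0.573 0.125 0.   ]
jig scene 0.74 [335.5 175.3] depth [0.5659 0.2073 0.1137] plane [0.4945 0.2578 0.    ]
jig scene 0.36 [284.1 273.1] depth [ 0.7849 -0.0219  0.0636] plane [ 0.7588 -0.0075  0.    ]
nest scene 0.97 [302.9 206.1] depth [0.5992 0.1032 0.0501] plane [0.571  0.1198 0.    ]
nest top 0.37 [136.8 124.3] depth [0.7316 0.3053 0.0094] plane [0.7346 0.3084 0.    ]
seat scene 0.89 [304.5 209.8] depth [0.6087 0.1052 0.0437] plane [0.5845 0.1196 0.    ]
hinge scene 0.58 [334.5 175.6] depth [0.5613 0.2076 0.1061] plane [0.5606 0.2081 0.105 ]
hinge top 0.65 [156.8 173.8] depth [0.562  0.2114 0.1184] plane [0.5645 0.215  0.105 ]
leaf scene it knows: brush_mid, driver_mid, flask_mid, hinge, jar_mid, jig, mat, nest, nose_bar, packer_blue_centre, packer_green_centre, packer_red_centre, packer_yellow_centre, pressure_bar, scraper_mid, seat,
leaf top it knows: brush_mid, driver_mid, flask_mid, hinge, jar_mid, jig, mat, nest, nose_bar, packer_blue_centre, packer_green_centre, packer_red_centre, packer_yellow_centre, press
[... 1908 characters left out ...]
31.3 260.8] depth [0.7787 0.1171 0.0394] plane [0.7676 0.1264 0.012 ]
packer_yellow_centre top 0.83 [317.2 212.6] depth [ 0.4662 -0.2167  0.0232] plane [ 0.4672 -0.2182  0.012 ]
packer_red_centre scene 0.92 [201.5 239.9] depth [ 0.6069 -0.1989  0.0261] plane [ 0.6008 -0.1981  0.015 ]
packer_red_centre scene 0.47 [260.8 156.2] depth [0.3668 0.0546 0.016 ] plane [0.366  0.0549 0.015 ]
packer_red_centre scene 0.37 [144.6 219.2] depth [ 0.4826 -0.3378  0.0079] plane [ 0.4871 -0.3375  0.015 ]
packer_red_centre top 0.62 [217.2 248.8] depth [0.3673 0.063  0.0173] plane [0.3673 0.0633 0.015 ]
packer_red_centre top 0.61 [308.7 165. ] depth [ 0.6013 -0.1957  0.027 ] plane [ 0.6038 -0.1971  0.015 ]
1.3
```

```bash
python3 - <<'E'
from h import *
import pickle
c=pickle.load(open("top0.pkl","rb")); im=c["image"]
cv2.imwrite("pics/top_jig.png",cv2.resize(im[130:220,85:260],None,fx=4.5,fy=4.5,interpolation=cv2.INTER_CUBIC))
c2=pickle.load(open("scene0.pkl","rb")); im=c2["image"]
cv2.imwrite("pics/scene_jig.png",cv2.resize(im[100:245,245:395],None,fx=4,fy=4,interpolation=cv2.INTER_CUBIC))
# colour segmentation of packers, both views
for n,c in(("top",c),("scene",c2)):
    hsv=cv2.cvtColor(c["image"],cv2.COLOR_BGR2HSV); X=cloud(c)
    for col,(a,b) in dict(green=((50,120,60),(75,255,255)),blue=((100,150,80),(125,255,255)),yellow=((22,150,120),(33,255,255)),red=((0,190,120),(4,255,255))).items():
        m=cv2.inRange(hsv,a,b)
        k,l,st,ce=cv2.connectedComponentsWithStats(m)
        for i in range(1,k):
            if st[i,4]<150: continue
            pts=X[l==i]; z=np.percentile(pts[:,2],[10,50,90])
            if np.abs(pts).max()>1.2: continue
            top=pts[pts[:,2]>z[1]-.004][:,:2]*1000
            r=cv2.minAreaRect(top.astype(np.float32))
            print(n,col,np.round(ce[i]),st[i,4],"z",np.round(z*1000,1),"rect",np.round(r[0],1),np.round(r[1],1),round(r[2],1))
E
```

```text
top green [364. 208.] 606 z [10.2 13.9 16.7] rect [ 430.  -217.7] [109.4 324. ] 20.3
top green [318. 275.] 567 z [ 8.4 11.  13.8] rect [ 308.5 -165. ] [219.2  67.5] 75.3
top blue [488.  41.] 171 z [-4.8 -2.2  0.7] rect [ 711.2 -416.1] [ 89.1 972.8] 39.2
top blue [358. 157.] 574 z [13.3 16.9 20. ] rect [ 501.  -240.4] [104.3 422.2] 51.3
top yellow [316. 213.] 597 z [16.7 20.  22.6] rect [ 422.4 -177. ] [ 97.6 223.2] 49.6
top red [310. 163.] 560 z [22.5 25.9 28.8] rect [ 507.5 -158.8] [ 62.8 325.5] 67.5
top red [218. 248.] 317 z [14.3 17.3 20.4] rect [380.9  19.6] [ 68.7 161.9] 15.2
```

```bash
python3 - <<'E'
from h import *
import pickle
tops=dict(green=.015,blue=.018,yellow=.021,red=.027)
def PP(c,uv,z):
    K=c["mtx"];R=c["attitude"];e=c["eye"]
    d=np.stack([(uv[:,0]-K[0,2])/K[0,0],-(uv[:,1]-K[1,2])/K[1,1],-np.ones(len(uv))],-1)@R.T
    return e+d*((z-e[2])/d[:,2])[:,None]
for n in("top","scene"):
    c=pickle.load(open(n+"0.pkl","rb"))
    s=4; im=cv2.resize(c["image"],None,fx=s,fy=s,interpolation=cv2.INTER_CUBIC)
    hsv=cv2.cvtColor(im,cv2.COLOR_BGR2HSV); X=cloud(c)
    for col,rg in dict(green=[((50,120,50),(75,255,255))],blue=[((100,150,60),(125,255,255))],yellow=[((20,150,80),(35,255,255))],red=[((0,180,70),(5,255,255)),((175,180,70),(180,255,255))]).items():
        m=sum(cv2.inRange(hsv,a,b) for a,b in rg)
        k,l,st,ce=cv2.connectedComponentsWithStats(m.astype(np.uint8))
        for i in range(1,k):
            if st[i,4]<200*s*s: continue
            v,u=np.nonzero(l==i); uv=np.stack([(u+.5)/s-.5,(v+.5)/s-.5],1)
            p=PP(c,uv,tops[col])[:,:2]*1000
            if p[:,1].max()>200 or p[:,0].max()>750 : continue
            r=cv2.minAreaRect(p.astype(np.float32))
            V=np.median(hsv[l==i][:,2])
            ang=r[2] if r[1][0]>r[1][1] else r[2]-90
            print(n,col,np.round(ce[i]/s),"rect",np.round(r[0],1),np.round(r[1],1),"len dir deg",round(ang,1),"zdepth",np.round(np.median(X[np.round(uv[:,1]).astype(int),np.round(uv[:,0]).astype(int),2])*1000,1))
    # housing top depth
E
```

```text
top green [364. 209.] rect [ 479.3 -348.8] [113.   44.4] len dir deg 21.2 zdepth 13.9
top green [319. 275.] rect [ 295.5 -215.9] [ 39.7 110. ] len dir deg -84.9 zdepth 11.0
top blue [359. 157.] rect [ 625.9 -338.5] [113.3  44.6] len dir deg 8.6 zdepth 16.8
top yellow [316. 213.] rect [ 467.2 -214. ] [112.9  43.8] len dir deg 1.8 zdepth 19.9
top red [310. 164.] rect [ 605.2 -198.4] [ 43.2 114.4] len dir deg -7.7 zdepth 25.9
top red [218. 248.] rect [369.7  60.1] [30.7 82. ] len dir deg -36.9 zdepth 17.3
scene green [171. 161.] rect [ 300.6 -217.6] [ 43.1 109.2] len dir deg -85.1 zdepth 10.3
scene green [140. 219.] rect [ 481.7 -350.6] [116.2  42.6] len dir deg 20.9 zdepth 13.7
scene blue [154. 262.] rect [ 628.8 -340.4] [116.6  42.5] len dir deg 8.4 zdepth 16.4
scene yellow [185. 204.] rect [ 471.3 -216. ] [122.3  43.8] len dir deg 1.5 zdepth 19.3
scene red [263. 158.] rect [380.7  55.9] [32.5 92.1] len dir deg -36.5 zdepth 16.4
scene red [202. 242.] rect [ 611.8 -201.4] [ 42.7 123.4] len dir deg -7.9 zdepth 25.4
```

View pics/top_jig.png

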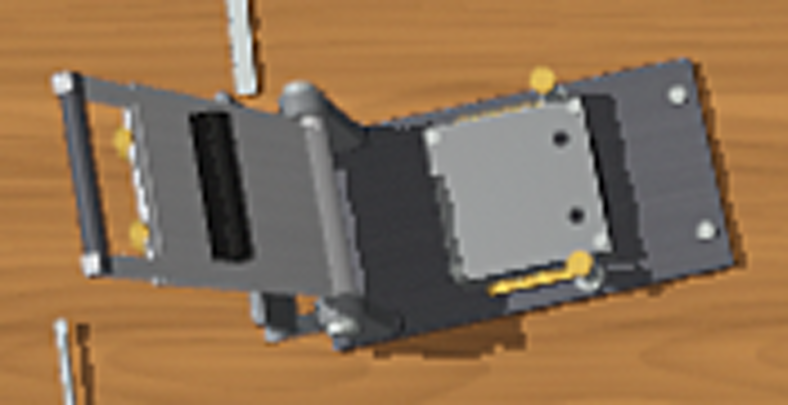

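View pics/scene_jig.png

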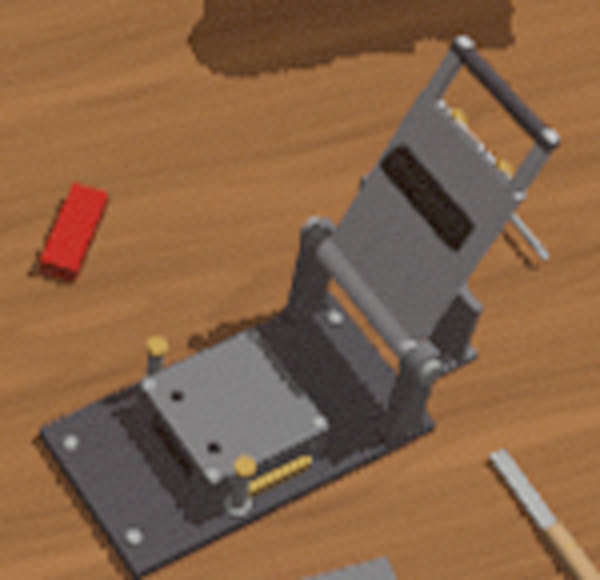

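```bash
cat > fit.py <<'E'
from h import *
import pickle
from scipy.optimize import least_squares
C={n:pickle.load(open(n+"0.pkl","rb")) for n in("top","scene")}
def t(x,y): return (x/4.5+85-.4,y/4.5+130-.4)
def s(x,y): return (x/4+245-.4,y/4+100-.4)
# jig coords (mm)
obs=[("top",t(690,60),(70,-135,14)),("top",t(737,263),(-70,-135,14)),("top",t(542,78),(58,-44,71)),("top",t(581,263),(-58,-44,71)),
("scene",s(40,432),(-70,-135,14)),("scene",s(137,573),(70,-135,14)),("scene",s(157,345),(-58,-44,71)),("scene",s(246,465),(58,-44,71)),("scene",s(435,425),(70,125,14))]
def proj(c,p):
    q=(p-c["eye"])@c["attitude"]; K=c["mtx"]
    return np.array([K[0,0]*q[0]/-q[2]+K[0,2],K[1,1]*-q[1]/-q[2]+K[1,2]])
def jw(a,j):
    c,s_=np.cos(a[2]),np.sin(a[2]); j=np.array(j)/1000
    return np.array([a[0]+c*j[0]-s_*j[1],a[1]+s_*j[0]+c*j[1],j[2]])
def fit(use): return least_squares(lambda a:np.concatenate([proj(C[n],jw(a,j))-p for n,p,j in obs if n in use]),[.59,.12,0.2])
if __name__=="__main__":
    for use in(("top",),("scene",),("top","scene")):
        r=fit(use); a=r.x; print(use,np.round(a,4),np.degrees(a[2]).round(2),np.abs(r.fun).max().round(2),np.round(r.fun,1))
    for nm,j in dict(seat=(0,-5,0),nest=(0,-13,0),hinge=(0,95,105),nose=(0,95-190*np.cos(1.95),105+190*np.sin(1.95)),nose0=(0,-95,105)).items(): print(nm,np.round(jw(a,j),4))
    # housing depth
    for n in C:
        c=C[n];X=cloud(c).reshape(-1,3)
        d=X[:,:2]-jw(a,(0,-13,0))[:2]; cs,sn=np.cos(a[2]),np.sin(a[2])
        x=d[:,0]*cs+d[:,1]*sn; y=-d[:,0]*sn+d[:,1]*cs
        k=(abs(x)<.035)&(abs(y)<.035); print(n,"housing z",np.round(np.percentile(X[k,2],[10,50,90])*1000,1),k.sum())
        k=(abs(x)<.04)&(abs(y+.1)<.01);print(n,"base z",np.round(np.percentile(X[k,2],[10,50,90])*1000,1),k.sum())
        k=(abs(x+.2)<.04)&(abs(y)<.05);print(n,"bench z",np.round(np.percentile(X[k,2],[10,50,90])*1000,1),k.sum())
E
python3 fit.py
```

```text
('top',) [0.5777 0.1233 0.2096] 12.01 1.1 [ 0.1 -1.1 -0.3  0.4  0.3  0.6 -0.1  0.1]
('scene',) [0.5786 0.1235 0.2111] 12.1 0.92 [-0.6 -0.9  0.1  0.6  0.   0.3 -0.1  0.3  0.6 -0.5]
('top', 'scene') [0.5782 0.1235 0.2096] 12.01 1.25 [ 0.1 -1.3 -0.3  0.2  0.2  0.4 -0.2 -0.1 -0.7 -1.1 -0.   0.5 -0.   0.1
 -0.2  0.2  0.5 -0.5]
seat [0.5792 0.1186 0.    ]
nest [0.5809 0.1108 0.    ]
hinge [0.5584 0.2164 0.105 ]
nose [0.5438 0.2852 0.2815]
nose0 [0.598  0.0306 0.105 ]
top housing z [45.5 48.2 51. ] 612
top base z [10.3 13.3 15.9] 188
top bench z [-2.9  0.5 18.4] 994
scene housing z [44.6 48.1 51.3] 494
scene base z [ 9.2 13.1 16.1] 159
scene bench z [-3.5  1.  18. ] 663
```

```bash
python3 -m creep '[[0,0,0,45,0],[0,0,0,90,0],[0,25,-33,115,0.1],[0,55,-73,120,0.2],[0,85,-113,120,0.3],[0,115,-153,120,0.4],[0,145,-193,120,0.5],[0,175,-233,120,0.574]]'
```

```text
time_s: 2.1
tcp_pos: [0.3985, 0.3493, 0.3619]
ee_rot: [[0.001, 0.212, -0.977], [0.001, -0.977, -0.212], [-1.0, -0.001, -0.001]]
wrist_force: [0.1, 0.1, -0.1]
gripper_width: 0.355
```

```bash
python3 -m creep '[[0,30,-39,0,0],[0,60,-78,0,0],[0,90,-117,0,0],[0,120,-156,0,0],[0,150,-195,0,0],[0,182,-238,-10,0],[0,182,-238,-55,0],[0,182,-238,-100,0]]'; python3 -m creep '[[0,0,0,-45,0],[0,0,0,-90,0],[0,0,0,-130,0],[0,0,0,-160,0],[0,0,0,-170,0],[0,0,0,-175,0],[0,0,0,-175,0],[0,0,0,-175,0]]'
```

```text
time_s: 2.9
tcp_pos: [0.5818, 0.1095, 0.2613]
ee_rot: [[0.003, 0.208, -0.978], [0.002, -0.978, -0.208], [-1.0, -0.001, -0.004]]
wrist_force: [-0.8, 1.0, -1.3]
gripper_width: 0.007
time_s: 3.7
tcp_pos: [0.5831, 0.11, 0.0882]
ee_rot: [[0.007, 0.208, -0.978], [0.003, -0.978, -0.208], [-1.0, -0.002, -0.007]]
wrist_force: [-0.2, -0.3, 0.1]
gripper_width: 0.008
```

```bash
python3 -m creep '[[0,0,0,-5,0],[0,0,0,-10,0],[0,0,0,-14,0],[0,0,0,-16,0],[0,0,0,-17,0],[0,0,0,-17,0],[0,0,0,-17,0],[0,0,0,-17,0]]'
```

```text
time_s: 4.5
tcp_pos: [0.5832, 0.11, 0.0713]
ee_rot: [[0.007, 0.208, -0.978], [0.003, -0.978, -0.208], [-1.0, -0.002, -0.007]]
wrist_force: [-0.6, -0.5, -0.3]
gripper_width: 0.0
```

```bash
python3 -m creep '[[0,0,0,-0.5,0],[0,0,0,-1,0],[0,0,0,-1.5,0],[0,0,0,-2,0],[0,0,0,-2.5,0],[0,0,0,-2.5,0],[0,0,0,-2.5,0],[0,0,0,-2.5,0]]'; python3 -c "
from h import *
s=sense();print(s['tcp_pos'],s['wrist_force'])"
```

```text
time_s: 5.3
tcp_pos: [0.5832, 0.1101, 0.0688]
ee_rot: [[0.007, 0.209, -0.978], [0.003, -0.978, -0.208], [-1.0, -0.002, -0.007]]
wrist_force: [0.1, -0.1, 0.4]
gripper_width: 0.006
[0.58319344 0.11007928 0.06884373] [ 0.09072738 -0.13070015  0.38865452]
```

```bash
python3 -m creep '[[0,0,0,-0.5,0],[0,0,0,-1,0],[0,0,0,-1.5,0],[0,0,0,-2,0],[0,0,0,-2,0],[0,0,0,-2,0],[0,0,0,-2,0],[0,0,0,-2,0]]'; python3 -c "
from h import *
s=sense();print(s['tcp_pos'],s['wrist_force'])"
```

```text
time_s: 6.1
tcp_pos: [0.5833, 0.1101, 0.0682]
ee_rot: [[0.007, 0.209, -0.978], [0.003, -0.978, -0.209], [-1.0, -0.002, -0.008]]
wrist_force: [-2.7, 0.2, 6.8]
gripper_width: 0.006
[0.58325522 0.11007784 0.06817705] [-2.73218187  0.22515902  6.76955581]
```

```bash
python3 -m creep '[[0,0,0,20,0],[0,5,-30,25,0],[0,12,-65,15,0],[0,17,-89,-10,0],[0,17,-89,-28,0],[0,17,-89,-32,0],[0,17,-89,-33.5,0],[0,17,-89,-33.5,0]]'; python3 -m creep '[[0,0,0,-0.5,0],[0,0,0,-1,0],[0,0,0,-1.5,0],[0,0,0,-2,0],[0,0,0,-2.5,0],[0,0,0,-2.5,0],[0,0,0,-2.5,0],[0,0,0,-2.5,0]]'; python3 -c "
from h import *
s=sense();print(s['tcp_pos'],s['wrist_force'])"
```

```text
time_s: 6.9
tcp_pos: [0.6008, 0.0217, 0.0353]
ee_rot: [[0.009, 0.21, -0.978], [0.003, -0.978, -0.21], [-1.0, -0.002, -0.009]]
wrist_force: [0.3, -0.2, 0.2]
gripper_width: 0.002
time_s: 7.7
tcp_pos: [0.601, 0.0219, 0.0335]
ee_rot: [[0.009, 0.21, -0.978], [0.004, -0.978, -0.21], [-1.0, -0.002, -0.01]]
wrist_force: [-2.9, 1.1, 4.9]
gripper_width: 0.009
[0.60096498 0.02191428 0.03350194] [-2.85517809  1.14339383  4.92544915]
```

```bash
python3 -m creep '[[0.3,0,0,30,0],[0.75,0,-20,60,0],[0.75,0,-60,60,-0.08],[0.75,1,-105,60,-0.18],[0.75,2,-150,60,-0.28],[0.75,3,-195,60,-0.347],[0.75,3,-221,50,-0.347],[0.75,3,-221,50,-0.347]]'; python3 - <<'E'
from h import *
s=sense();print(s['tcp_pos'],np.degrees(np.arctan2(s['ee_rot'][1][1],s['ee_rot'][0][1])),s['gripper_width'])
c=capture("scene");save(c,"a.png");cv2.imwrite("pics/a.png",cv2.resize(c["image"][170:310,100:300],None,fx=4,fy=4))
E
```

```text
time_s: 8.5
tcp_pos: [0.6024, -0.2024, 0.0816]
ee_rot: [[0.007, -0.14, -0.99], [0.001, -0.99, 0.14], [-1.0, -0.002, -0.007]]
wrist_force: [-1.1, 0.3, -0.6]
gripper_width: 0.646
[ 0.6024495  -0.2023868   0.08155035] -98.05151233509304 0.6462087947086218
```

View pics/a.png

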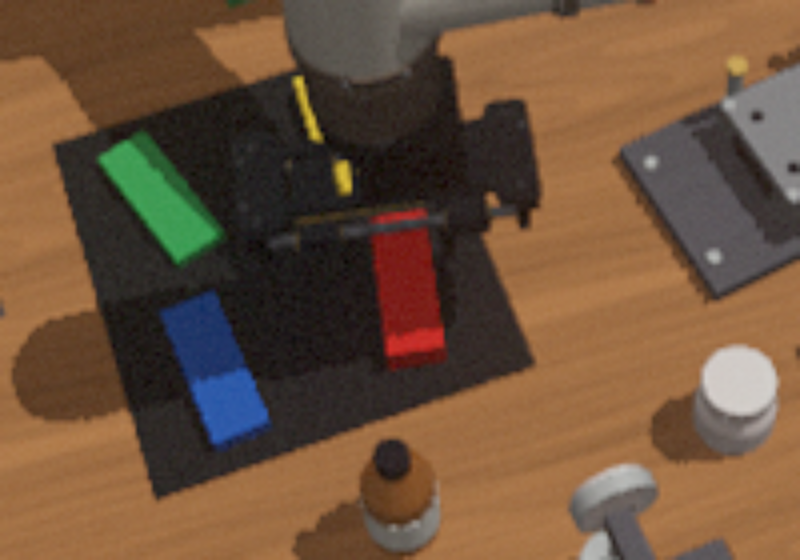

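The gripper straddles the red packer (at 405,285 in the crop), in line with it.

```bash
python3 -m creep '[[0.75,2,3,-20,0],[0.75,2,3,-38,0],[0.75,2,3,-48,0],[0.75,2,3,-52,0],[0.75,2,3,-52,0],[0.4,2,3,-52,0],[0.2,2,3,-52,0],[0.2,2,3,-52,0]]';python3 -m creep '[[0.2,0,0,0,0],[0.2,0,0,0,0],[0.2,0,0,0,0],[0.2,0,0,0,0],[0.2,0,0,10,0],[0.2,0,0,30,0],[0.2,0,0,60,0],[0.2,0,0,90,0]]'
```

```text
time_s: 9.35
tcp_pos: [0.6053, -0.1978, 0.0309]
ee_rot: [[0.009, -0.138, -0.99], [0.001, -0.99, 0.138], [-1.0, -0.002, -0.009]]
wrist_force: [-0.2, -1.5, -0.0]
gripper_width: 0.562
time_s: 10.15
tcp_pos: [0.6048, -0.1977, 0.1215]
ee_rot: [[0.007, -0.138, -0.99], [0.001, -0.99, 0.138], [-1.0, -0.002, -0.007]]
wrist_force: [0.7, 0.9, -0.7]
gripper_width: 0.457
```

```bash
python3 -m creep '[[0.2,-3,30,8,0.04],[0.2,-6,75,10,0.09],[0.2,-10,120,10,0.14],[0.2,-13,165,10,0.19],[0.2,-17,210,10,0.24],[0.2,-21,255,10,0.3],[0.2,-25,295,10,0.348],[0.2,-26,316,10,0.348]]'; python3 -m creep '[[0.2,0,0,0,0],[0.2,0,0,0,0],[0.2,0,0,0,0],[0.2,0,0,0,0],[0.2,0,0,0,0],[0.2,0,0,0,0],[0.2,0,0,0,0],[0.2,0,0,0,0]]'; python3 - <<'E'
from h import *
import pickle
s=sense();print(s['tcp_pos'],np.degrees(np.arctan2(s['ee_rot'][1][1],s['ee_rot'][0][1])),s['gripper_width'])
for n in("top","scene"):
    c=capture(n);pickle.dump(c,open(n+"1.pkl","wb"))
    sl=np.s_[110:240,85:285] if n=="top" else np.s_[90:250,240:400]
    cv2.imwrite(f"pics/{n}1.png",cv2.resize(c["image"][sl],None,fx=4 if n=="top" else 3.7,fy=4 if n=="top" else 3.7))
E
```

```text
time_s: 10.95
tcp_pos: [0.5781, 0.1214, 0.1317]
ee_rot: [[0.007, 0.211, -0.977], [0.004, -0.977, -0.211], [-1.0, -0.003, -0.008]]
wrist_force: [-0.5, -1.0, -0.6]
gripper_width: 0.452
time_s: 11.75
tcp_pos: [0.5782, 0.1212, 0.1318]
ee_rot: [[0.007, 0.211, -0.977], [0.004, -0.977, -0.211], [-1.0, -0.003, -0.008]]
wrist_force: [-0.2, -0.9, -0.7]
gripper_width: 0.456
[0.57816631 0.12119165 0.13175482] -77.81783456127393 0.45636660617214686
```

View pics/top1.png

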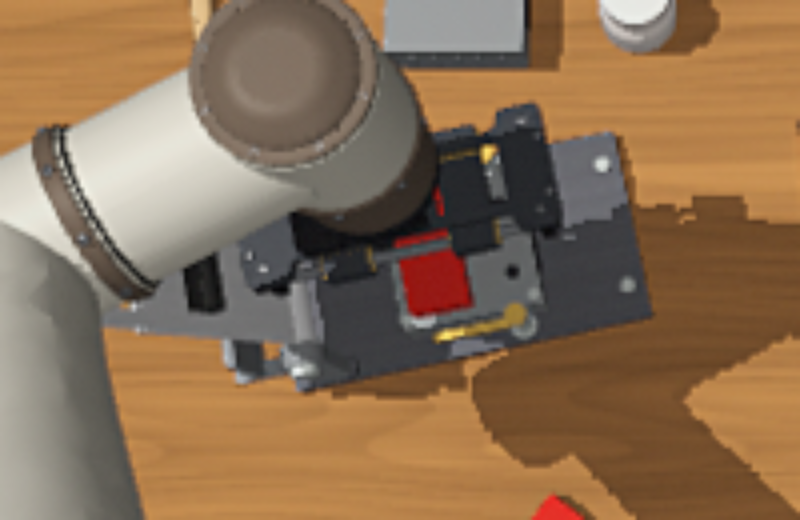

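View pics/scene1.png

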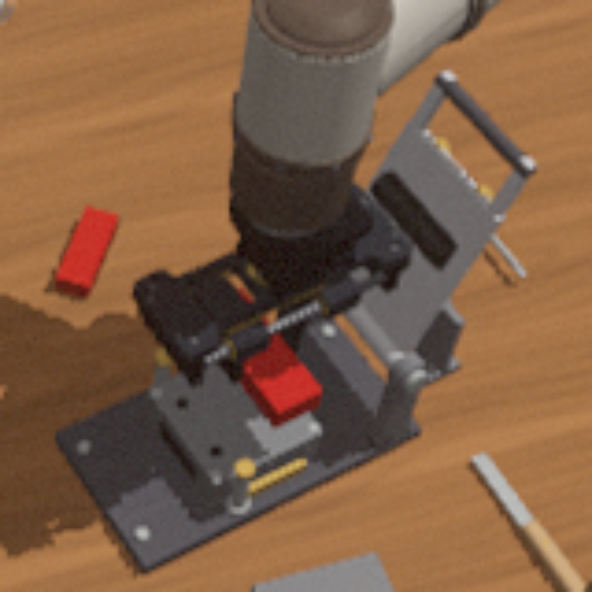

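```bash
python3 - <<'E'
from fit import *
C1={n:pickle.load(open(n+"1.pkl","rb")) for n in C}
a=fit(("top","scene")).x
def inv(w):
    d=w[:2]-a[:2];c,s_=np.cos(a[2]),np.sin(a[2]);return np.round([1000*(c*d[0]+s_*d[1]),1000*(-s_*d[0]+c*d[1])],1)
c=C1["top"]
ls=sense(); print("tcp jig",inv(np.array(ls["tcp_pos"])))
for sx in(1,):
  cv2.imwrite("pics/t1z.png",cv2.resize(c["image"][160:200,180:210],None,fx=16,fy=14,interpolation=cv2.INTER_NEAREST))
  cv2.imwrite("pics/s1z.png",cv2.resize(C1["scene"]["image"][175:210,295:335],None,fx=16,fy=16,interpolation=cv2.INTER_NEAREST))
hsv=cv2.cvtColor(c["image"],cv2.COLOR_BGR2HSV)
for n in C1:
    c=C1[n];hsv=cv2.cvtColor(c["image"],cv2.COLOR_BGR2HSV);X=cloud(c)
    m=((hsv[...,0]<5)|(hsv[...,0]>176))&(hsv[...,1]>170)&(hsv[...,2]>60)
    p=X[m];p=p[(p[:,2]>.08)&(p[:,2]<.15)&(np.linalg.norm(p[:,:2]-a[:2],axis=1)<.1)]
    top=p[p[:,2]>.12]
    q=np.array([inv(x) for x in p]);print(n,len(p),"jig x",np.percentile(q[:,0],[0,3,50,97,100]),"y",np.percentile(q[:,1],[0,3,97,100]),np.percentile(p[:,2],[5,50,95]).round(4))
E
```

```text
tcp jig [-0.5 -2.1]
top 243 jig x [-54.4   -53.948 -35.3     4.032  23.4  ] y [-21.6   -20.648  16.4    17.5  ] [0.1234 0.1266 0.13  ]
scene 304 jig x [-48.1     3.945  33.9    57.191  58.8  ] y [-23.6   -22.     17.173  23.2  ] [0.1127 0.1259 0.1301]
```

View pics/t1z.png

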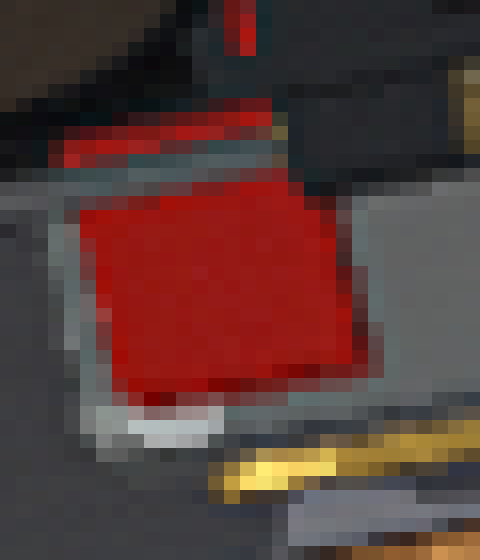

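View pics/s1z.png

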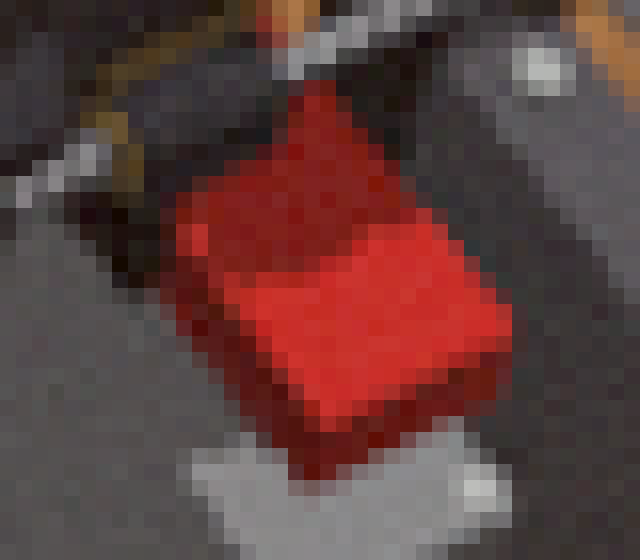

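```bash
python3 -m creep '[[0.2,0,-3,-15,0],[0.2,-0.5,-3,-32,0],[0.2,-0.5,-3,-45,0],[0.2,-0.5,-3,-51,0],[0.2,-0.5,-3,-53,0],[0.2,-0.5,-3,-54,0],[0.2,-0.5,-3,-54,0],[0.2,-0.5,-3,-54,0]]'
```

```text
time_s: 12.65
tcp_pos: [0.5781, 0.1185, 0.0784]
ee_rot: [[0.008, 0.211, -0.977], [0.005, -0.977, -0.211], [-1.0, -0.003, -0.009]]
wrist_force: [-0.6, 0.3, -1.0]
gripper_width: 0.458
```

```bash
python3 -m creep '[[0.2,0,0,-0.5,0],[0.2,0,0,-1,0],[0.2,0,0,-1.5,0],[0.2,0,0,-2,0],[0.2,0,0,-2,0],[0.2,0,0,-2,0],[0.2,0,0,-2,0],[0.2,0,0,-2,0]]'
```

```text
time_s: 13.45
tcp_pos: [0.5781, 0.1186, 0.0771]
ee_rot: [[0.009, 0.212, -0.977], [0.005, -0.977, -0.212], [-1.0, -0.003, -0.009]]
wrist_force: [-2.7, -0.1, 4.5]
gripper_width: 0.46
```

```bash
python3 -m creep '[[0.6,0,0,0,0],[0.7,0,0,0,0],[0.7,0,0,0,0],[0.7,0,0,2,0],[0.7,0,0,20,0],[0.7,0,0,50,0],[0.7,0,-10,85,0],[0.7,0,-40,110,0]]';python3 -m creep '[[0.7,-20,-40,0,0.03],[0.7,-40,-85,0,0.06],[0.7,-60,-130,0,0.09],[0.7,-75,-175,0,0.12],[0.7,-85,-220,0,0.15],[0.7,-90,-265,0,0.15],[0.7,-92,-310,0,0.15],[0.7,-95,-355,0,0.15]]'; python3 - <<'E'
from h import *
import pickle
s=sense();print(s['tcp_pos'],np.degrees(np.arctan2(s['ee_rot'][1][1],s['ee_rot'][0][1])),s['gripper_width'])
for n in("top","scene"):
    c=capture(n);pickle.dump(c,open(n+"2.pkl","wb"))
    sl=np.s_[110:240,85:285] if n=="top" else np.s_[90:250,240:400]
    cv2.imwrite(f"pics/{n}2.png",cv2.resize(c["image"][sl],None,fx=4 if n=="top" else 3.7,fy=4 if n=="top" else 3.7))
E
```

```text
time_s: 14.25
tcp_pos: [0.5792, 0.0799, 0.1894]
ee_rot: [[0.012, 0.215, -0.977], [0.005, -0.977, -0.215], [-1.0, -0.003, -0.013]]
wrist_force: [0.3, -0.7, 0.1]
gripper_width: 0.699
time_s: 15.05
tcp_pos: [0.4839, -0.277, 0.1897]
ee_rot: [[0.012, 0.359, -0.933], [0.007, -0.933, -0.359], [-1.0, -0.002, -0.013]]
wrist_force: [2.1, 0.3, -0.2]
gripper_width: 0.701
[ 0.48391122 -0.27695858  0.18974612] -68.98090177402511 0.7010428991766295
```

View pics/top2.png

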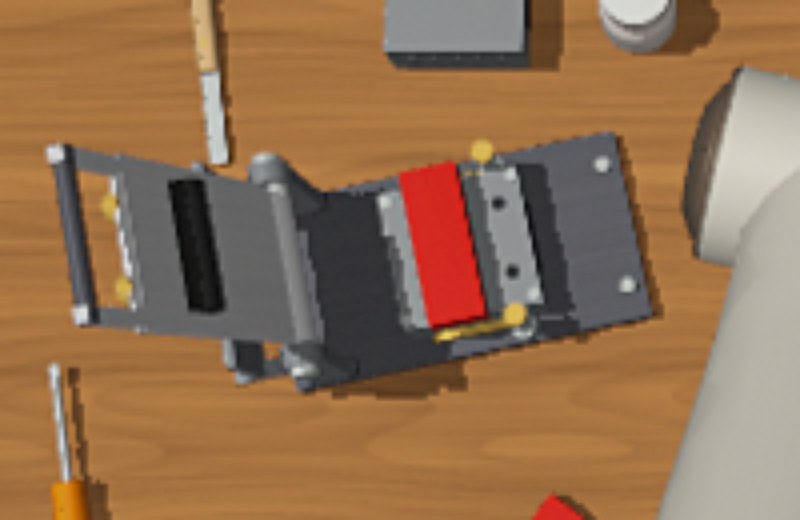

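View pics/scene2.png

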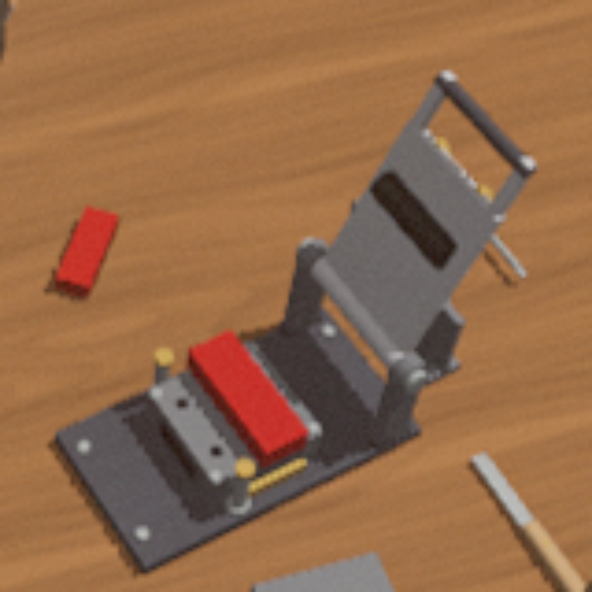

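The red packer lies square on the housing, between the studs and clear of them. Next, the green one.

```bash
python3 -m creep '[[0.7,-3,-40,-10,0],[0.7,-5,-72,-40,0],[0.7,-5,-72,-85,0],[0.7,-5,-72,-125,0],[0.7,-5,-72,-145,0],[0.7,-5,-72,-155,0],[0.7,-5,-72,-160,0],[0.7,-5,-72,-160,0]]'; python3 - <<'E'
from fit import *
a=fit(("top","scene")).x
def PP(c,uv,z):
    K=c["mtx"];R=c["attitude"];e=c["eye"]
    d=np.stack([(uv[:,0]-K[0,2])/K[0,0],-(uv[:,1]-K[1,2])/K[1,1],-np.ones(len(uv))],-1)@R.T
    return e+d*((z-e[2])/d[:,2])[:,None]
def inv(w):
    d=w[:2]-a[:2];c,s_=np.cos(a[2]),np.sin(a[2]);return np.round([1000*(c*d[0]+s_*d[1]),1000*(-s_*d[0]+c*d[1])],1)
cr={"top":lambda x,y:(x/4+85-.4,y/4+110-.4),"scene":lambda x,y:(x/3.7+240-.4,y/3.7+90-.4)}
pts={"top":[(400,172),(456,162),(487,315),(429,326)],"scene":[(189,352),(233,332),(305,431),(268,446)]}
for n in pts:
    c=pickle.load(open(n+"2.pkl","rb"))
    w=PP(c,np.array([cr[n](*p) for p in pts[n]]),.0727)
    print(n,[inv(x) for x in w],"mean",np.mean([inv(x) for x in w],0))
E
```

```text
time_s: 15.95
tcp_pos: [0.4792, -0.3514, 0.0295]
ee_rot: [[0.012, 0.353, -0.935], [0.006, -0.935, -0.353], [-1.0, -0.001, -0.013]]
wrist_force: [0.1, 0.5, -0.2]
gripper_width: 0.701
top [array([55.3, 14.3]), array([ 53.8, -24.7]), array([-55.1, -24.9]), array([-54.,  15.])] mean [-1.77635684e-15 -5.07500000e+00]
scene [array([-51.2, -25.1]), array([-50.6,  15.4]), array([53.4, 12.8]), array([ 51. , -19.2])] mean [ 0.65  -4.025]
```

```bash
python3 -m creep '[[0.7,0,2,-2,0],[0.7,0,2,-4,0],[0.7,0,2,-4.5,0],[0.7,0,2,-4.5,0],[0.4,0,2,-4.5,0],[0.2,0,2,-4.5,0],[0.2,0,2,-4.5,0],[0.2,0,2,-4.5,0]]';python3 -m creep '[[0.2,0,0,0,0],[0.2,0,0,0,0],[0.2,0,0,0,0],[0.2,0,0,0,0],[0.2,0,0,10,0],[0.2,0,0,30,0],[0.2,0,0,70,0],[0.2,0,0,110,0]]'
```

```text
time_s: 16.75
tcp_pos: [0.4792, -0.3495, 0.0251]
ee_rot: [[0.012, 0.353, -0.935], [0.006, -0.935, -0.353], [-1.0, -0.001, -0.013]]
wrist_force: [-0.3, -0.4, 0.4]
gripper_width: 0.46
time_s: 17.55
tcp_pos: [0.4786, -0.3493, 0.1363]
ee_rot: [[0.01, 0.354, -0.935], [0.006, -0.935, -0.353], [-1.0, -0.002, -0.012]]
wrist_force: [1.0, -0.1, 0.2]
gripper_width: 0.454
```

```bash
python3 -m creep '[[0.2,5,25,10,0],[0.2,14,65,20,-0.02],[0.2,23,108,20,-0.04],[0.2,32,151,20,-0.06],[0.2,41,194,20,-0.08],[0.2,50,237,20,-0.1],[0.2,60,280,20,-0.12],[0.2,70,323,20,-0.152]]'; python3 -m creep '[[0.2,8,40,0,0],[0.2,16,80,0,0],[0.2,24,115,0,0],[0.2,29,138,0,0],[0.2,30,145,0,0],[0.2,30,145,0,0],[0.2,30,145,0,0],[0.2,30,145,0,0]]'; python3 - <<'E'
from fit import *
a=fit(("top","scene")).x
def inv(w):
    d=w[:2]-a[:2];c,s_=np.cos(a[2]),np.sin(a[2]);return np.round([1000*(c*d[0]+s_*d[1]),1000*(-s_*d[0]+c*d[1])],1)
s=sense();print(s['tcp_pos'],"jig",inv(np.array(s['tcp_pos'])),np.degrees(np.arctan2(s['ee_rot'][1][1],s['ee_rot'][0][1])),s['gripper_width'])
for n in("top","scene"):
    c=capture(n);pickle.dump(c,open(n+"3.pkl","wb"))
    sl=np.s_[110:240,85:285] if n=="top" else np.s_[90:250,240:400]
    cv2.imwrite(f"pics/{n}3.png",cv2.resize(c["image"][sl],None,fx=4 if n=="top" else 3.7,fy=4 if n=="top" else 3.7))
    hsv=cv2.cvtColor(c["image"],cv2.COLOR_BGR2HSV);X=cloud(c)
    m=(hsv[...,0]>50)&(hsv[...,0]<75)&(hsv[...,1]>120)&(hsv[...,2]>40)
    p=X[m];p=p[(p[:,2]>.08)&(p[:,2]<.2)&(np.linalg.norm(p[:,:2]-a[:2],axis=1)<.1)]
    q=np.array([inv(x) for x in p]);print(n,len(p),"jig x",np.percentile(q[:,0],[0,3,50,97,100]),"y",np.percentile(q[:,1],[0,3,97,100]),np.percentile(p[:,2],[5,50,95]).round(4))
E
```

```text
time_s: 18.35
tcp_pos: [0.5487, -0.0245, 0.1572]
ee_rot: [[0.012, 0.207, -0.978], [0.005, -0.978, -0.207], [-1.0, -0.002, -0.013]]
wrist_force: [1.0, -0.4, -0.5]
gripper_width: 0.459
time_s: 19.15
tcp_pos: [0.5784, 0.1193, 0.1573]
ee_rot: [[0.012, 0.206, -0.979], [0.005, -0.979, -0.205], [-1.0, -0.002, -0.012]]
wrist_force: [0.6, -0.2, -0.7]
gripper_width: 0.451
[0.57835939 0.11932011 0.1573365 ] jig [-0.7 -4.1] -78.14054148749342 0.45082245658349945
top 260 jig x [-56.4   -55.1   -34.95    8.244  26.3  ] y [-22.7   -21.223  14.969  16.5  ] [0.1437 0.1468 0.1495]
scene 242 jig x [-1.5    3.515 29.9   53.654 56.1  ] y [-25.2   -23.331  13.9    17.6  ] [0.1424 0.1462 0.1503]
```

View pics/top3.png

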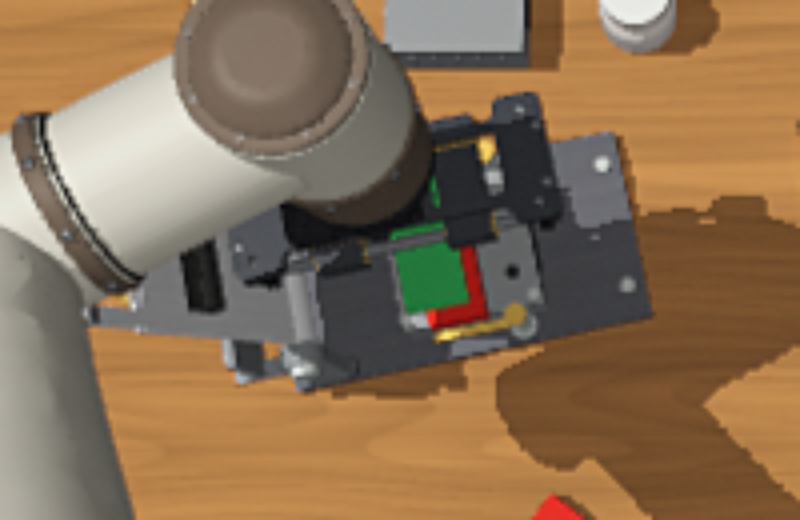

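View pics/scene3.png

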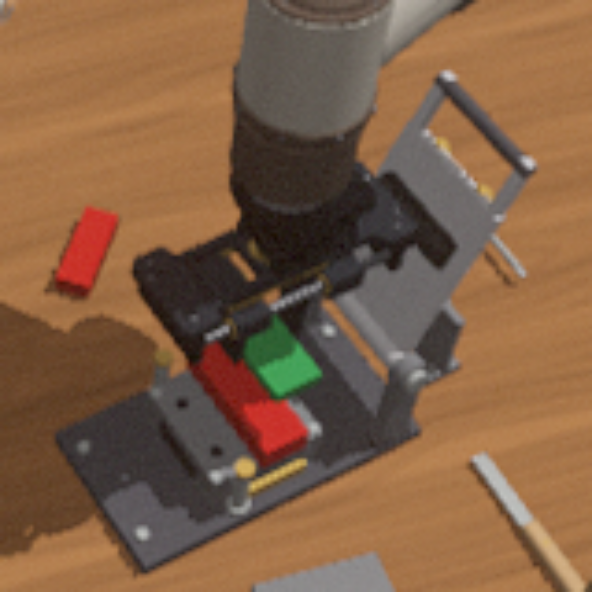

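```bash
python3 -m creep '[[0.2,1,-0.5,-20,0],[0.2,1,-0.8,-38,0],[0.2,1,-0.8,-50,0],[0.2,1,-0.8,-57,0],[0.2,1,-0.8,-60,0],[0.2,1,-0.8,-61,0],[0.2,1,-0.8,-61,0],[0.2,1,-0.8,-61,0]]'
```

```text
time_s: 20.05
tcp_pos: [0.58, 0.1188, 0.097]
ee_rot: [[0.013, 0.206, -0.979], [0.005, -0.979, -0.206], [-1.0, -0.002, -0.014]]
wrist_force: [-0.3, -0.1, -0.0]
gripper_width: 0.454
```

```bash
python3 -m creep '[[0.2,-0.5,0,-0.5,0],[0.2,-0.5,0,-1,0],[0.2,-0.5,0,-1.5,0],[0.2,-0.5,0,-2,0],[0.2,-0.5,0,-2.5,0],[0.2,-0.5,0,-2.5,0],[0.2,-0.5,0,-2.5,0],[0.2,-0.5,0,-2.5,0]]'
```

```text
time_s: 20.85
tcp_pos: [0.5795, 0.1189, 0.0948]
ee_rot: [[0.013, 0.206, -0.979], [0.005, -0.979, -0.206], [-1.0, -0.002, -0.014]]
wrist_force: [-1.8, -0.8, 2.9]
gripper_width: 0.452
```

```bash
python3 -m creep '[[0.6,0,0,0,0],[0.65,0,0,0,0],[0.65,0,0,0,0],[0.65,0,0,2,0],[0.65,0,0,20,0],[0.65,0,0,55,0],[0.65,0,-5,100,0],[0.65,0,-10,145,0]]';python3 -m creep '[[0.65,0,0,45,0],[0.65,0,0,90,0],[0.65,-3,15,125,0],[0.65,-12,55,135,0],[0.65,-21,95,135,0],[0.65,-30,140,135,0],[0.65,-36,170,135,0],[0.65,-36,175,135,0]]'; python3 - <<'E'
from fit import *
s=sense();print(s['tcp_pos'],np.degrees(np.arctan2(s['ee_rot'][1][1],s['ee_rot'][0][1])),s['gripper_width'])
for n in("top","scene"):
    c=capture(n);pickle.dump(c,open(n+"4.pkl","wb"))
    sl=np.s_[110:240,85:285] if n=="top" else np.s_[90:250,240:400]
    cv2.imwrite(f"pics/{n}4.png",cv2.resize(c["image"][sl],None,fx=4 if n=="top" else 3.7,fy=4 if n=="top" else 3.7))
E
```

```text
time_s: 21.65
tcp_pos: [0.5791, 0.1086, 0.2411]
ee_rot: [[0.012, 0.206, -0.978], [0.005, -0.979, -0.206], [-1.0, -0.002, -0.013]]
wrist_force: [1.2, 0.4, 0.1]
gripper_width: 0.648
time_s: 22.45
tcp_pos: [0.5422, 0.2867, 0.3754]
ee_rot: [[0.012, 0.21, -0.978], [0.005, -0.978, -0.21], [-1.0, -0.002, -0.012]]
wrist_force: [-0.1, 0.4, -0.5]
gripper_width: 0.652
[0.54215044 0.28670004 0.3754498 ] -77.8826754992114 0.6521357151231628
```

View pics/top4.png

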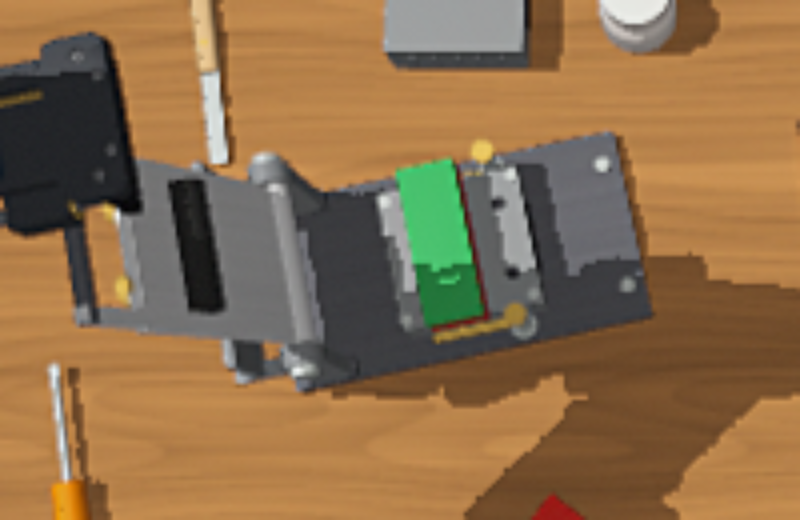

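View pics/scene4.png

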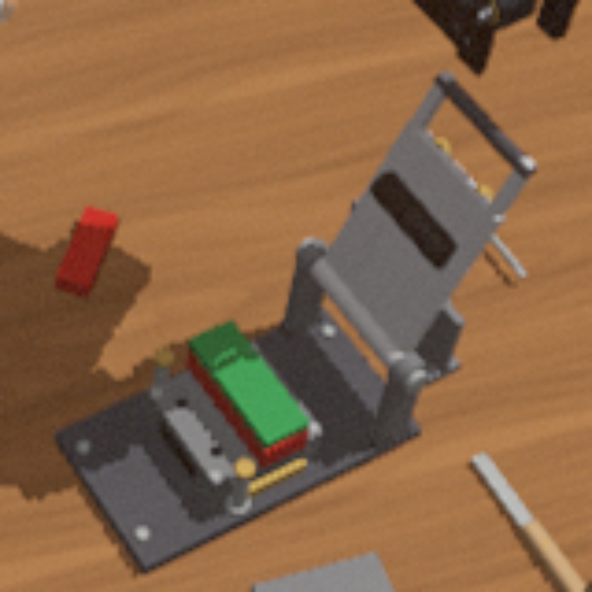

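Green sits squarely on red. Before gripping, I'll triangulate the nose bar from the two views.

```bash
python3 - <<'E'
from fit import *
a=fit(("top","scene")).x
def tri(o):
    return least_squares(lambda p:np.concatenate([proj(C[n],p)-q for n,q in o]),[.54,.28,.28])
for A,B in(((65,82),(548,139)),((93,262),(463,44))):
    r=tri([("top",t(*A)),("scene",s(*B))]);print(np.round(r.x,4),np.round(r.fun,1))
r=tri([("top",t(79,172)),("scene",s(505.5,91.5))]);p=r.x;print("mid",p.round(4),r.fun.round(1))
d=p[:2]-a[:2];print("jig y",-np.sin(a[2])*d[0]+np.cos(a[2])*d[1],"x",np.cos(a[2])*d[0]+np.sin(a[2])*d[1])
h=jw(a,(0,95,105)); print("radius",np.hypot(-np.sin(a[2])*d[0]+np.cos(a[2])*d[1]-.095,p[2]-.105))
E
```

```text
[0.5896 0.295  0.2857] [ 0.4  0.1  0.5 -0.2]
[0.4999 0.2766 0.2867] [ 0.2  0.1  0.3 -0.1]
mid [0.5446 0.2864 0.2851] [ 0.2  0.1  0.3 -0.1]
jig y 0.1663331666526174 x 0.001087610679240833
radius 0.19368200845151826
```

```bash
python3 -m creep '[[0.65,1.5,-1.5,-25,0],[0.65,1.5,-1.5,-50,0],[0.65,1.5,-1.5,-70,0],[0.65,1.5,-1.5,-84,0],[0.65,1.5,-1.5,-91,0],[0.65,1.5,-1.5,-94,0],[0.65,1.5,-1.5,-94,0],[0.65,1.5,-1.5,-94,0]]'
```

```text
time_s: 23.35
tcp_pos: [0.5448, 0.2829, 0.2828]
ee_rot: [[0.013, 0.207, -0.978], [0.005, -0.978, -0.207], [-1.0, -0.002, -0.014]]
wrist_force: [0.3, 0.5, 0.4]
gripper_width: 0.649
```

```bash
python3 -m creep '[[0.4,0,0,0,0],[0.3,0,0,0,0],[0.2,0,0,0,0],[0.1,0,0,0,0],[0,0,0,0,0],[0,0,0,0,0],[0,0,0,0,0],[0,0,0,0,0]]'; python3 -c "
from fit import *
a=fit(('top','scene')).x
s=sense();p=s['tcp_pos'];d=np.array(p)[:2]-a[:2];print(p,s['wrist_force'],s['gripper_width']*87,'jig',np.cos(a[2])*d[0]+np.sin(a[2])*d[1],-np.sin(a[2])*d[0]+np.cos(a[2])*d[1])"
```

```text
time_s: 24.15
tcp_pos: [0.5449, 0.2833, 0.2829]
ee_rot: [[0.014, 0.208, -0.978], [0.006, -0.978, -0.208], [-1.0, -0.003, -0.015]]
wrist_force: [-0.1, 1.6, 0.7]
gripper_width: 0.13
[0.54490299 0.28325034 0.28288785] [-0.073751    1.63891288  0.72807686] 11.271569840227418 jig 0.0006835155200931239 0.1632003802626828
```

```bash
cat > arc.py <<'E'
import sys,numpy as np
sys.argv
y0,z0=map(float,sys.argv[1:3])   # jig y, z of TCP now (mm)
for th in map(float,sys.argv[3:]):
    dy=95-190*np.cos(th)-y0; dz=105+190*np.sin(th)-z0
    print(th,"x %.1f y %.1f z %.1f"%(-.208*dy,.978*dy,dz))
E
python3 arc.py 163.2 282.3 1.87 1.79 1.71 1.63 1.55 1.47 1.39 1.31
```

```text
1.87 x 2.5 y -11.9 z 4.3
1.79 x 5.6 y -26.3 z 8.2
1.71 x 8.7 y -40.9 z 10.9
1.63 x 11.8 y -55.7 z 12.4
1.55 x 15.0 y -70.6 z 12.7
1.47 x 18.2 y -85.4 z 11.7
1.39 x 21.3 y -100.1 z 9.6
1.31 x 24.4 y -114.6 z 6.3
```

```bash
python3 -m creep '[[0,2.5,-12,4.3,0],[0,5.5,-26.3,8.2,0],[0,8.7,-41,10.9,0],[0,11.8,-55.7,12.4,0],[0,15,-70.6,12.7,0],[0,18.2,-85.4,11.7,0],[0,21.3,-100,9.6,0],[0,21.3,-100,9.6,0]]'; python3 -c "
from fit import *
a=fit(('top','scene')).x
s=sense();p=s['tcp_pos'];d=np.array(p)[:2]-a[:2];print(p,s['wrist_force'],s['gripper_width']*87,'jig',np.cos(a[2])*d[0]+np.sin(a[2])*d[1],-np.sin(a[2])*d[0]+np.cos(a[2])*d[1])
c=capture('scene');cv2.imwrite('pics/s5.png',cv2.resize(c['image'][90:250,240:400],None,fx=3.7,fy=3.7))"
```

```text
time_s: 24.95
tcp_pos: [0.5663, 0.1803, 0.292]
ee_rot: [[0.012, 0.205, -0.979], [0.003, -0.979, -0.205], [-1.0, -0.001, -0.013]]
wrist_force: [-3.6, -1.0, 2.5]
gripper_width: 0.126
[0.5662623  0.18032954 0.29198092] [-3.61648088 -0.98128515  2.50192404] 10.988846191909872 jig 0.00016101490120652533 0.05808788068427294
```

View pics/s5.png

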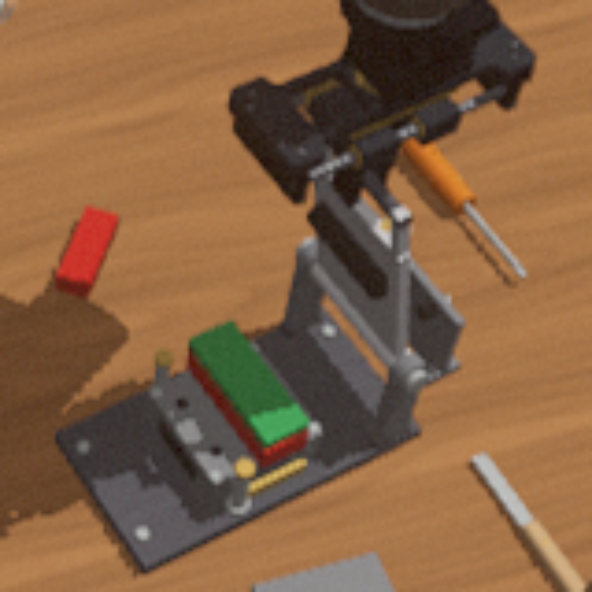

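The bar is held and the leaf is just past upright. TCP is 0.6 mm off the expected arc, so I'll carry on.

```bash
python3 arc.py 58.1 291.5 1.30 1.22 1.14 1.06 .98 .9 .82
```

```text
1.3 x 2.9 y -13.6 z -3.4
1.22 x 5.9 y -27.8 z -8.1
1.14 x 8.8 y -41.5 z -13.9
1.06 x 11.6 y -54.8 z -20.8
0.98 x 14.3 y -67.4 z -28.7
0.9 x 16.9 y -79.4 z -37.7
0.82 x 19.3 y -90.7 z -47.6
```

```bash
python3 -m creep '[[0,2.9,-13.6,-3.4,0],[0,5.9,-27.8,-8.1,0],[0,8.8,-41.5,-13.9,0],[0,11.6,-54.8,-20.8,0],[0,14.3,-67.4,-28.7,0],[0,16.9,-79.4,-37.7,0],[0,19.3,-90.7,-47.6,0],[0,19.3,-90.7,-47.6,0]]'; cat > st.py <<'E'
from fit import *
a=fit(('top','scene')).x
s=sense();p=s['tcp_pos'];d=np.array(p)[:2]-a[:2];y=1000*(-np.sin(a[2])*d[0]+np.cos(a[2])*d[1])
print(np.round(p,4),np.round(s['wrist_force'],1),s['gripper_width']*87,'jig x',1000*(np.cos(a[2])*d[0]+np.sin(a[2])*d[1]),'y',y,"theta",np.arctan2(p[2]*1000-105,95-y),"r",np.hypot(p[2]*1000-105,95-y))
E
python3 st.py
```

```text
time_s: 25.8
tcp_pos: [0.5853, 0.0884, 0.2426]
ee_rot: [[0.01, 0.204, -0.979], [0.002, -0.979, -0.204], [-1.0, 0.0, -0.01]]
wrist_force: [-1.9, -0.6, -0.6]
gripper_width: 0.123
[0.5853 0.0884 0.2426] [-1.9 -0.6 -0.6] 10.66222681219688 jig x -0.3591476674619943 y -35.82933644128297 theta 0.8105500007552757 r 189.85537962632128
```

```bash
python3 arc.py -35.8 242.6 .74 .66 .58 .50 .42 .34 .28
```

```text
0.74 x 2.0 y -9.3 z -9.5
0.66 x 4.0 y -18.9 z -21.1
0.58 x 5.9 y -27.5 z -33.5
0.5 x 7.5 y -35.1 z -46.5
0.42 x 8.9 y -41.7 z -60.1
0.34 x 10.1 y -47.3 z -74.2
0.28 x 10.8 y -50.7 z -85.1
```

```bash
python3 -m creep '[[0,2,-9.3,-9.5,0],[0,4,-18.9,-21.1,0],[0,5.9,-27.5,-33.5,0],[0,7.5,-35.1,-46.5,0],[0,8.9,-41.7,-60.1,0],[0,10.1,-47.3,-74.2,0],[0,10.8,-50.7,-85.1,0],[0,10.8,-50.7,-85.1,0]]'; python3 st.py; python3 -c "
from h import *
c=capture('scene');cv2.imwrite('pics/s6.png',cv2.resize(c['image'][90:250,240:400],None,fx=3.7,fy=3.7))"
```

```text
time_s: 26.6
tcp_pos: [0.5959, 0.0369, 0.1554]
ee_rot: [[0.008, 0.203, -0.979], [0.0, -0.979, -0.203], [-1.0, 0.001, -0.008]]
wrist_force: [-2.6, -0.9, -1.8]
gripper_width: 0.124
[0.5959 0.0369 0.1554] [-2.6 -0.9 -1.8] 10.803059202347741 jig x -0.6837147815406085 y -88.39998975653107 theta 0.26816346582225203 r 190.1978250864689
```

View pics/s6.png

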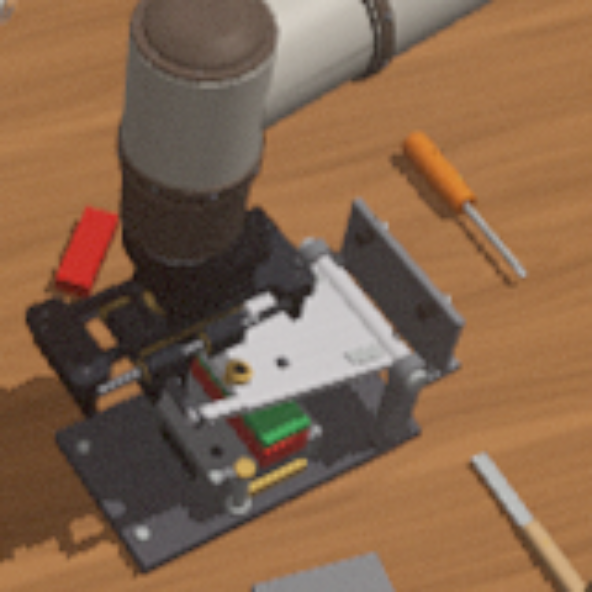

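```bash
python3 arc.py -88.4 155.4 .24 .21 .18 .15 .12 .09 .06 .04
```

```text
0.24 x 0.2 y -1.1 z -5.2
0.21 x 0.5 y -2.4 z -10.8
0.18 x 0.7 y -3.5 z -16.4
0.15 x 0.9 y -4.4 z -22.0
0.12 x 1.1 y -5.1 z -27.7
0.09 x 1.2 y -5.7 z -33.3
0.06 x 1.3 y -6.1 z -39.0
0.04 x 1.3 y -6.3 z -42.8
```

```bash
python3 -m creep '[[0,0.2,-1.1,-5.2,0],[0,0.5,-2.4,-10.8,0],[0,0.7,-3.5,-16.4,0],[0,0.9,-4.4,-22,0],[0,1.1,-5.1,-27.7,0],[0,1.2,-5.7,-33.3,0],[0,1.3,-6.1,-39,0],[0,1.3,-6.3,-42,0]]'; python3 -m creep '[[0,0,0,-1,0],[0,0,0,-2,0],[0,0,0,-3,0],[0,0,0,-4,0],[0,0,0,-5,0],[0,0,0,-5,0],[0,0,0,-5,0],[0,0,0,-5,0]]'; python3 st.py
```

```text
time_s: 27.45
tcp_pos: [0.5973, 0.0305, 0.1136]
ee_rot: [[0.008, 0.204, -0.979], [0.0, -0.979, -0.204], [-1.0, 0.002, -0.008]]
wrist_force: [-1.2, -4.1, -0.6]
gripper_width: 0.125
time_s: 28.25
tcp_pos: [0.5973, 0.0304, 0.1087]
ee_rot: [[0.008, 0.204, -0.979], [-0.0, -0.979, -0.204], [-1.0, 0.002, -0.008]]
wrist_force: [-0.5, -4.8, -1.5]
gripper_width: 0.123
[0.5973 0.0304 0.1087] [-0.5 -4.8 -1.5] 10.730330080319714 jig x -0.6343574206032869 y -95.05708411129952 theta 0.019309385029390277 r 190.0925212318608
```

```bash
python3 -m creep '[[0,0,0,-0.5,0],[0,0,0,-1,0],[0,0,0,-1.5,0],[0,0,0,-2,0],[0,0,0,-2.5,0],[0,0,0,-2.5,0],[0,0,0,-2.5,0],[0,0,0,-2.5,0]]'; python3 st.py;  python3 -m creep '[[0,0,0,-0.5,0],[0,0,0,-1,0],[0,0,0,-1.5,0],[0,0,0,-1.5,0],[0,0,0,-1.5,0],[0,0,0,-1.5,0],[0,0,0,-1.5,0],[0,0,0,-1.5,0]]'; python3 st.py
```

```text
time_s: 29.05
tcp_pos: [0.5973, 0.0303, 0.106]
ee_rot: [[0.008, 0.204, -0.979], [-0.0, -0.979, -0.204], [-1.0, 0.002, -0.007]]
wrist_force: [-0.9, -4.4, -2.0]
gripper_width: 0.124
[0.5973 0.0303 0.106 ] [-0.9 -4.4 -2. ] 10.764237536809269 jig x -0.656559752393357 y -95.13476213367082 theta 0.0054388550261912265 r 190.1375743702216
time_s: 29.85
tcp_pos: [0.5974, 0.0303, 0.1045]
ee_rot: [[0.008, 0.204, -0.979], [-0.0, -0.979, -0.204], [-1.0, 0.002, -0.008]]
wrist_force: [-1.3, -5.4, -1.7]
gripper_width: 0.129
[0.5974 0.0303 0.1045] [-1.3 -5.4 -1.7] 11.220943064033536 jig x -0.6345119822467847 y -95.12945183510587 theta -0.0025198601489970817 r 190.13005546873396
```

```bash
python3 -m creep '[[0,0,0,-0.5,0],[0,0,0,-1,0],[0,0,0,-1.5,0],[0,0,0,-1.5,0],[0,0,0,-1.5,0],[0,0,0,-1.5,0],[0,0,0,-1.5,0],[0,0,0,-1.5,0]]'; python3 st.py; python3 -c "
from h import *
c=capture('scene');cv2.imwrite('pics/s7.png',cv2.resize(c['image'][130:250,240:400],None,fx=5,fy=5,interpolation=cv2.INTER_CUBIC))"
```

```text
time_s: 30.65
tcp_pos: [0.5974, 0.0303, 0.103]
ee_rot: [[0.008, 0.204, -0.979], [-0.0, -0.979, -0.204], [-1.0, 0.002, -0.008]]
wrist_force: [-1.1, -4.2, -2.1]
gripper_width: 0.121
[0.5974 0.0303 0.103 ] [-1.1 -4.2 -2.1] 10.521325594792337 jig x -0.6399358690183377 y -95.13396277520864 theta -0.010474250836117421 r 190.14439304392977
```

View pics/s7.png

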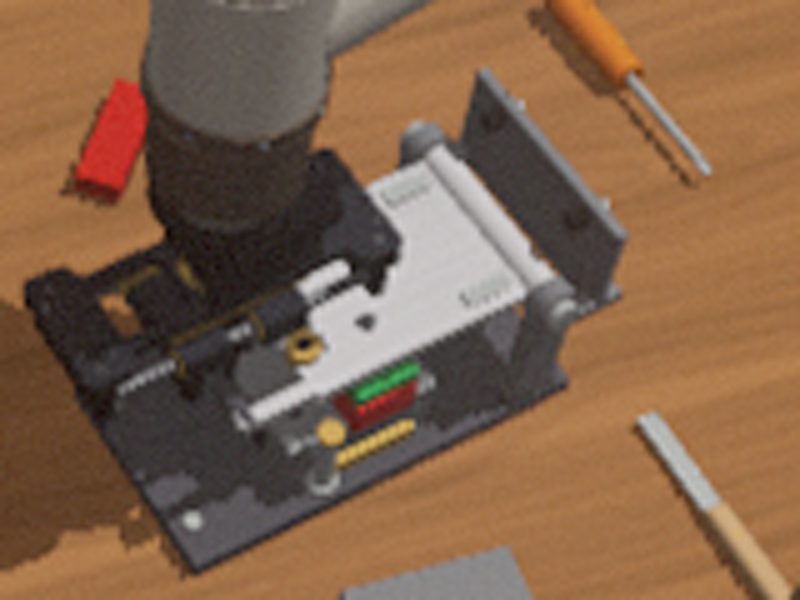

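Leaf weight (about 2 N) is still on the gripper, so it hasn't touched yet. I'll keep lowering slowly.

```bash
python3 -m creep '[[0,0,0,-0.5,0],[0,0,0,-1,0],[0,0,0,-1.2,0],[0,0,0,-1.2,0],[0,0,0,-1.2,0],[0,0,0,-1.2,0],[0,0,0,-1.2,0],[0,0,0,-1.2,0]]'; python3 st.py
```

```text
time_s: 31.5
tcp_pos: [0.5974, 0.0303, 0.1027]
ee_rot: [[0.008, 0.204, -0.979], [-0.0, -0.979, -0.204], [-1.0, 0.002, -0.008]]
wrist_force: [-3.4, -4.7, 2.7]
gripper_width: 0.124
[0.5974 0.0303 0.1027] [-3.4 -4.7  2.7] 10.776701159476918 jig x -0.5975479141466407 y -95.12174747248321 theta -0.012200971121322566 r 190.13589946331913
```

```bash
python3 -m creep '[[0,0,0,-0.5,0],[0,0,0,-1,0],[0,0,0,-1.2,0],[0,0,0,-1.2,0],[0,0,0,-1.2,0],[0,0,0,-1.2,0],[0,0,0,-1.2,0],[0,0,0,-1.2,0]]'; python3 st.py
```

```text
time_s: 32.3
tcp_pos: [0.5974, 0.0303, 0.1026]
ee_rot: [[0.008, 0.204, -0.979], [-0.001, -0.979, -0.204], [-1.0, 0.002, -0.008]]
wrist_force: [-3.2, -4.3, 4.5]
gripper_width: 0.125
[0.5974 0.0303 0.1026] [-3.2 -4.3  4.5] 10.88868354302228 jig x -0.6171734998716288 y -95.14244358413418 theta -0.012587890345870168 r 190.15750908766805
```

Contact: Fz went from −2 to +4.5 N and z stopped at 0.1026, so the leaf rests on the packers. I'll open slightly and withdraw straight up.

```bash
python3 -m creep '[[0.2,0,0,0.5,0],[0.3,0,0,0.5,0],[0.35,0,0,0.5,0],[0.35,0,0,0.5,0],[0.35,0,0,0.5,0],[0.35,0,0,0.5,0],[0.35,0,0,1,0],[0.35,0,0,2,0]]'; python3 st.py
```

```text
time_s: 33.1
tcp_pos: [0.5974, 0.0303, 0.1045]
ee_rot: [[0.008, 0.204, -0.979], [-0.001, -0.979, -0.204], [-1.0, 0.002, -0.008]]
wrist_force: [0.3, -0.3, -0.2]
gripper_width: 0.347
[0.5974 0.0303 0.1045] [ 0.3 -0.3 -0.2] 30.1849646393676 jig x -0.64771160819194 y -95.13840468946822 theta -0.00243790668589194 r 190.1389697241198
```

```bash
python3 -m creep '[[0.35,0,0,5,0],[0.35,0,0,15,0],[0.35,0,0,30,0],[0.35,0,0,55,0],[0.35,0,0,90,0],[0.35,0,-10,130,0],[0.35,0,-30,170,0],[0.35,-10,-60,190,0]]'; python3 -m creep '[[0.35,-20,-35,0,0],[0.35,-45,-75,0,0],[0.35,-70,-115,0,0],[0.35,-95,-155,0,0],[0.35,-115,-195,0,0],[0.35,-125,-225,0,0],[0.35,-125,-225,0,0],[0.35,-125,-225,0,0]]'; python3 - <<'E'
from fit import *
a=fit(('top','scene')).x
for n in("top","scene"):
    c=capture(n);pickle.dump(c,open(n+"8.pkl","wb"));save(c,n+"8.png")
    sl=np.s_[110:240,85:285] if n=="top" else np.s_[130:250,240:400]
    f=4 if n=="top" else 5
    cv2.imwrite(f"pics/{n}8z.png",cv2.resize(c["image"][sl],None,fx=f,fy=f,interpolation=cv2.INTER_CUBIC))
    X=cloud(c).reshape(-1,3);d=X[:,:2]-a[:2];cs,sn=np.cos(a[2]),np.sin(a[2])
    x=d[:,0]*cs+d[:,1]*sn; y=-d[:,0]*sn+d[:,1]*cs
    k=(abs(x)<.04)&(y>-.04)&(y<.075)&(X[:,2]>.09)&(X[:,2]<.13)
    A=np.c_[y[k],np.ones(k.sum())];r=np.linalg.lstsq(A,X[k,2],rcond=None)[0]
    print(n,k.sum(),"theta",-r[0],"z at hinge",r[0]*.095+r[1],"z mid",np.median(X[k,2]))
E
```

```text
time_s: 33.9
tcp_pos: [0.5893, -0.0296, 0.2998]
ee_rot: [[0.017, 0.207, -0.978], [-0.0, -0.978, -0.207], [-1.0, 0.004, -0.016]]
wrist_force: [0.2, -0.0, 0.4]
gripper_width: 0.344
time_s: 34.7
tcp_pos: [0.4639, -0.2551, 0.3006]
ee_rot: [[0.018, 0.205, -0.979], [-0.0, -0.979, -0.205], [-1.0, 0.004, -0.018]]
wrist_force: [-0.2, 0.0, -0.3]
gripper_width: 0.349
top 1282 theta -0.002046052443593018 z at hinge 0.10956280154377913 z mid 0.10936830407803044
scene 944 theta 0.002477108949391037 z at hinge 0.10890707026202077 z mid 0.10898887167612736
```

View pics/top8.png

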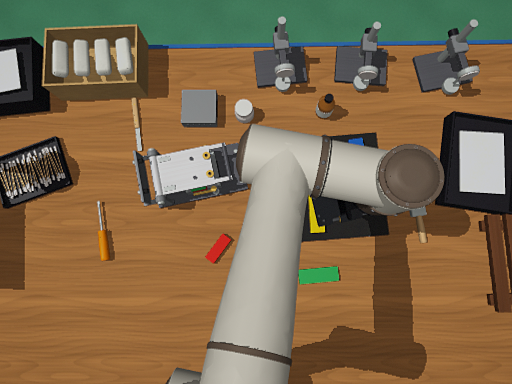

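View pics/scene8z.png

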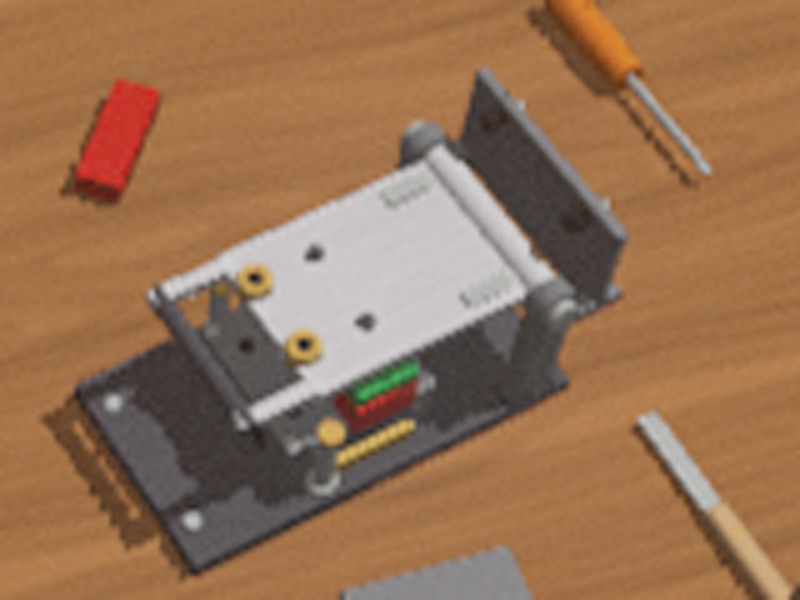

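The leaf lies level on the stack. Depth gives angles of −0.002 and +0.002 rad from the two views. I'll do one last check on the other things, then hand in.

```bash
python3 - <<'E'
from h import *
import pickle
A=pickle.load(open("scene0.pkl","rb"))["image"];B=pickle.load(open("scene8.pkl","rb"))["image"]
cv2.imwrite("pics/cmp.png",cv2.resize(np.hstack([A[120:320,60:420],B[120:320,60:420]]),None,fx=1.1,fy=1.1))
print(finish_job())
E
```

```text
the job is handed in; nothing more can be done
None
```

View pics/cmp.png

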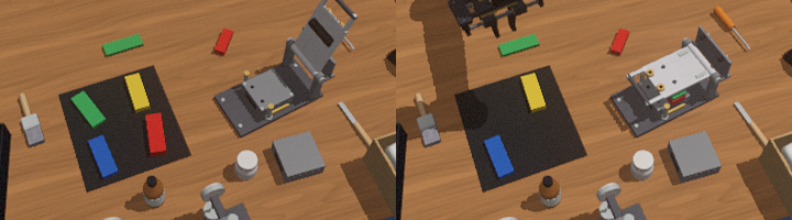

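The leaf is down and resting level on two packers, and the job was handed in at about 35 s with the robot clear of everything.

- **Height and choice of packers:** I touched the housing top, with the jig base as reference, and got about 48.7 mm. The gap to fill is therefore about 36.3 mm, so I used the large red packer (24 mm) with the green one (12 mm) on top, 36 mm in all.
- **Stacking:** From the top view the red packer sat within about 1 mm of the seat and square to the jig. The green one looked square on top of it.
- **Closing the leaf:** I gripped the nose bar, swung the leaf over along its arc and lowered it in small steps until the force showed it resting. Then I let go and withdrew upwards.
- **Final checks:** The two cameras gave the leaf angle as −0.002 and +0.002 rad. The yellow and blue packers still lie flat on the mat, and the other things look unmoved when the before and after pictures are compared.
- **Checks that disagreed:**
  - The tool position at contact suggested about −0.012 rad, but the bar may have slipped slightly in the grip.
  - The height felt when placing the red packer suggested a housing 0.5 to 0.9 mm higher than the touch did. The choice of packers is the same either way.

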